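# Click the gift box lid shut

## Task

Close the snap-shut lid of the clear box: with the fingertips press its four raised rim flaps down one at a time until each clicks flush, starting with the long side nearest the robot and going round clockwise as seen from above (so next the short side on the robot's left). Only press: don't lift, tip or shove the box, and leave the other things on the table where they are.

Things in the scene. Friction and masses are not known exactly. Their poses are not given: they have to be found in the camera images.
- box: Loose clear plastic tub with goods inside and a grey snap-shut lid with four white rim flaps: 140 mm (its x) by 200 mm (its y), about 0.9 kg. Origin: centre of the underside, on the table; x axis away from the robot, turned up to 0.4 rad. Lid top 75 mm above the origin: a fixed grey middle 76 x 136 mm and four fixed corners; between these, along each side, a white flap hinged on its inner edge, standing up.
- flap_front (a joint): Angle by which the long flap on the box's -x side (nearest the robot) is pressed down: 0.44 is shut, flush with the lid; 0 is fully up (outer edge 16 mm above flush). Sprung over centre: pressed 27 mm out from its hinge it takes about 9 N to start down, less as it goes; past half way (0.22) it clicks shut by itself and stays; let go before that, it springs up again.
- flap_front_press (a point): Point on the upper face of the long flap on the box's -x side (nearest the robot), 134 mm long; at the middle of its length, 27 mm out from the hinge and 10 mm in from the outer edge. It moves with the flap: 75 mm above the table when shut, about 86 mm when fully up. Its x axis points outward from the lid, y along the hinge.
- flap_left (a joint): Angle by which the short flap on the box's +y side (left as seen from the robot) is pressed down: 0.44 is shut, flush with the lid; 0 is fully up (outer edge 16 mm above flush). Sprung over centre: pressed 27 mm out from its hinge it takes about 9 N to start down, less as it goes; past half way (0.22) it clicks shut by itself and stays; let go before that, it springs up again.
- flap_left_press (a point): Point on the upper face of the short flap on the box's +y side (left as seen from the robot), 74 mm long; at the middle of its length, 27 mm out from the hinge and 10 mm in from the outer edge. It moves with the flap: 75 mm above the table when shut, about 86 mm when fully up. Its x axis points outward from the lid, y along the hinge.
- flap_back (a joint): Angle by which the long flap on the box's +x side (farthest from the robot) is pressed down: 0.44 is shut, flush with the lid; 0 is fully up (outer edge 16 mm above flush). Sprung over centre: pressed 27 mm out from its hinge it takes about 9 N to start down, less as it goes; past half way (0.22) it clicks shut by itself and stays; let go before that, it springs up again.
- flap_back_press (a point): Point on the upper face of the long flap on the box's +x side (farthest from the robot), 134 mm long; at the middle of its length, 27 mm out from the hinge and 10 mm in from the outer edge. It moves with the flap: 75 mm above the table when shut, about 86 mm when fully up. Its x axis points outward from the lid, y along the hinge.
- flap_right (a joint): Angle by which the short flap on the box's -y side (right as seen from the robot) is pressed down: 0.44 is shut, flush with the lid; 0 is fully up (outer edge 16 mm above flush). Sprung over centre: pressed 27 mm out from its hinge it takes about 9 N to start down, less as it goes; past half way (0.22) it clicks shut by itself and stays; let go before that, it springs up again.
- flap_right_press (a point): Point on the upper face of the short flap on the box's -y side (right as seen from the robot), 74 mm long; at the middle of its length, 27 mm out from the hinge and 10 mm in from the outer edge. It moves with the flap: 75 mm above the table when shut, about 86 mm when fully up. Its x axis points outward from the lid, y along the hinge.
- tape_roll: Bystander, loose: roll of packing tape lying flat, outside 96 mm across, 48 mm high. Origin: centre of the underside.
- parcel_small: Bystander, loose: small wrapped parcel 85 x 60 x 28 mm. Origin: centre of the underside.
- parcel_kraft: Bystander, loose: brown wrapped parcel 70 x 90 x 40 mm. Origin: centre of the underside.
- parcel_large: Bystander, loose: large wrapped parcel 110 x 160 x 35 mm. Origin: centre of the underside.
- stapler: Bystander, loose: black stapler 125 x 34 mm, 52 mm high. Origin: centre of the underside.
- pen_cup: Bystander, loose: steel cup 76 mm across with pens, 145 mm high overall. Origin: centre of the underside.
- tin: Bystander, loose: round metal tin 84 mm across, 56 mm high. Origin: centre of the underside.
Not all that is in view belongs to the job. Several things have the shape of the box; the one meant has the colours described above.

How it is judged (in metres and radians):
On the way, in this order (a step that is already met when the one before it is completed fails the run):
1. the near long flap is clicked shut (value of joint flap_front above 0.39 rad), for 0.1 s.
2. the left short flap is clicked shut (value of joint flap_left above 0.39 rad), for 0.1 s.
3. the far long flap is clicked shut (value of joint flap_back above 0.39 rad), for 0.1 s.
4. the right short flap is clicked shut (value of joint flap_right above 0.39 rad), for 0.1 s.
At the end, for the whole second after the job is handed in: All four flaps are shut (each at 0.39 rad or more, 0.44 being flush), in the order near long, left short, far long, right short, and the box stands upright and at rest on the table within 40 mm of where it was (value of joint each of flap_front, flap_left, flap_back, flap_right above 0.39 rad and height (world z) of box below 0.006 m and angle between box's own z axis and vertical below 0.05 rad and linear speed of box below 0.02 m/s and distance of box from where it was at the start of the episode below 0.04 m); the robot touches nothing.
It fails at once if the box is lifted (more than 12 mm) or tipped (more than 0.2 rad) (height (world z) of box above 0.012 m or angle between box's own z axis and vertical above 0.2 rad).
It fails at once if the box is shoved more than 40 mm (distance of box from where it was at the start of the episode above 0.04 m).
It fails at once if another thing on the table is moved more than 30 mm (distance of any of tape_roll, parcel_small, parcel_kraft, parcel_large, stapler, pen_cup, tin from where it was at the start of the episode above 0.03 m).
It also fails if it takes over 48 s, if anything falls off the work surface, if the arm or the gripper's body presses on something with over 40 N, if the wrist force passes 120 N, or if a joint passes its speed limit or range.

## Robot

A 6-joint arm with a two-finger parallel gripper is mounted at the origin on the work surface. World frame = base frame: x ahead of the robot, y to its left, z up, the work surface at z = 0. Lengths are in mm, angles in rad, forces in N, time in s.
With the tool pointing down it reaches from about 400 to 925 mm from the base axis. Payload 12.5 kg.
Tool frame: the origin (TCP) lies at the very end of the fingers, on their centre line; the grasp point (between the pads) lies 19 mm behind it; z points along the fingers, y is the line along which they close (so a half turn about z gives the same grasp; the last joint's range is limited). The gripper opens to 95 mm and grips with 3 to 60 N. Pads are 20 mm wide; open, the fingers measure 119 mm over their backs; the gripper's body (75 mm by 180 mm) begins 59 mm behind the grasp point.
Start: joints at [-1.285, 0.491, 1.559, -0, 1.092, -0.106], TCP at [238.682, -577.649, 214.661] pointing down, gripper open.
Joint ranges: [-3.1, 3.1], [-0.84, 2.19], [0.05, 2.79], [-1.13, 4.28], [0.06, 2.93], [-2.69, 2.69]. Speed limits (rad/s): [2.22, 2.22, 2.79, 3.14, 3.14, 3.14].

## Interface

Orientations are given as [roll, pitch, yaw] about the fixed x, y, z axes, in that order (R = Rz(yaw) Ry(pitch) Rx(roll)).
In Python, from cell import state, imaging, env, spot_in, mark_of gives the robot as it stands. The module is installed in compiled form; this text tells all that it offers.
- The arm moves only by the tool step_arm, never from a script. Its argument "increments" is a list of rows, each an object with "slide": the shift along the tool's x, y, z in m, a list of three; "roll": the turn about the tool's z in rad. A call has 1 to 5 rows; each row is the pose to reach, as a shift and turn from the pose commanded when the call began, along the tool's axes at that moment; what a row does not reach only later rows make up. A row lasts 1/8 s, in which the tool goes at most 62.5 mm and 10.7 degrees, less where a joint would pass 70% of its speed; a pose out of reach is approached as far as the arm can. A call with a gripper value outside its range is refused whole. "fingers" is the opening, from 0 (shut) to 1 (fully open), set as the call begins (left out, the last holds). The fingers move at their own pace and stop on an object; the grip force is fixed at half the most. Time passes only in rows, so rows that repeat a pose let the fingers close. It gives the time, the measured TCP pose, the force, the opening and the grip force at its end, in the units of the state.
- state(): the state, without advancing time (a new reading comes with each control period).
- imaging.read_camera(name): name is "scene" or "top" or "wrist"; returns a dict with "color" (420x560x3 uint8, red, green, blue), "z_map" (420x560 float32, mm along the optical axis (not along the pixel's ray), 0 where there is no reading), "intrinsics" (3x3 intrinsics, pixels), "camera_from_world" (4x4, takes a point from world to camera coordinates). Camera axes: x right, y up, looking along -z (the intrinsics and any distortion apply to the point x, -y, -z); pixel columns grow to the right and rows downward; lengths in mm; the calibration is good to about 2 mm. A picture is of the moment at which its call begins.
- env.job_done(): hands the job in; it is judged then, once.
Trained networks look in the newest picture that a camera, given by its name, has taken for a name from the list of things; names that differ only in an ending like _2 or _b are one class to them, and where a whole thing is asked for, a point or a joint stands for the part that bears it (a point fixed in the world has none). Each returns a list of dicts, best first, with "confidence" (0 to 1); they miss things now and then, are a little off and sometimes report something else, mostly with a low value. They report only what shows in the picture. A call takes as long as a camera call. They do not tell look-alikes from the thing itself.
- spot_in(camera, target): "bbox" ([left, top, right, bottom] in pixels, round what is visible of it).
- mark_of(camera, target): "uv" ([column, row] in pixels: a listed point, or the origin of a listed thing).
The state is a dict: "t": time; "joints": joint angles; "qvel": joint speeds; "tau": joint torques, N m; "eef_pos": TCP position; "tcp_rot": TCP orientation; "ft_force": force on the tool from outside, world axes, zero at the start; "moment": the same for the moment, N m; "opening": opening from 0.0 (shut) to 1.0 (fully open); "grip_force": force on a finger pad.
Only numpy, scipy, OpenCV 4.12 (cv2) and the standard library are available. Lean on these libraries where they do the work, as an engineer would, in place of code of your own. Each camera call takes 0.05 s, during which the arm holds its last target. There are 200 camera calls.

## Working session

There is one attempt and no reset: what is moved stays moved. The work goes in short steps, Python scripts to look and compute and a tool call to move; the robot and the scene stay as the last step left them, time stands still between calls to the robot, and variables do not carry over. Pictures are saved under pics/ and viewed, at most 10 in all, crops included, and the job is handed in when it is done.

Besides the shell and the picture viewer there is one more tool, called after "Request:" by a JSON object that holds its "op" and its "data". step_arm: Moves the arm, as the interface text tells. Its arguments: {"type":"object","properties":{"increments":{"type":"array"},"fingers":{"type":"number"}},"required":["increments"]}

```bash
mkdir -p pics
cat > h.py <<'E'
import numpy as np, cv2
from cell import state, imaging, env, spot_in, mark_of
def unproj(c,u,v,z=None,plane=None):
    K=c["intrinsics"];T=np.linalg.inv(c["camera_from_world"])
    d=np.array([(u-K[0,2])/K[0,0],-(v-K[1,2])/K[1,1],-1.0])
    if plane is not None:
        w=T[:3,:3]@d; s=(plane-T[2,3])/w[2]
        return T[:3,3]+s*w
    return (T@np.append(d*z,1))[:3]
def save(c,n): cv2.imwrite("pics/"+n,c["color"][:,:,::-1])
E
python3 - <<'E'
from h import *
s=state();print(s["t"],s["eef_pos"],s["tcp_rot"],s["ft_force"])
for n in("top","scene"):
    c=imaging.read_camera(n);save(c,n+"0.png")
    for t,h in(("box",0),("flap_front_press",86),("flap_left_press",86),("flap_back_press",86),("flap_right_press",86),("pen_cup",0)):
        for m in mark_of(n,t)[:3]:
            print(n,t,round(m["confidence"],2),np.round(m["uv"]),np.round(unproj(c,*m["uv"],plane=h)))
E
```

```text
0.0 [ 238.59796993 -577.38984234  214.054155  ] [-3.14046054e+00 -1.15786001e-04  3.91816758e-01] [-0.64747746  0.45416043 -0.21700489]
top box 0.88 [250. 209.] [573.  96.   0.]
top box 0.88 [337. 281.] [ 331. -183.    0.]
top flap_front_press 0.9 [329. 297.] [ 287. -146.   86.]
top flap_front_press 0.7 [244. 224.] [516. 112.  86.]
top flap_left_press 0.66 [220. 198.] [602. 185.  86.]
top flap_left_press 0.61 [326. 261.] [ 397. -141.   86.]
top flap_back_press 0.8 [256. 188.] [630.  73.  86.]
top flap_back_press 0.17 [225. 245.] [452. 171.  86.]
top flap_right_press 0.49 [366. 310.] [ 248. -258.   86.]
top flap_right_press 0.36 [226. 245.] [452. 168.  86.]
top pen_cup 0.7 [276. 172.] [696.   9.   0.]
top pen_cup 0.65 [152. 192.] [638. 424.   0.]
scene box 0.87 [320. 241.] [565. 104.   0.]
scene box 0.83 [201. 222.] [ 313. -188.    0.]
scene flap_front_press 0.87 [315. 204.] [495. 124.  86.]
scene flap_front_press 0.78 [208. 193.] [ 291. -147.   86.]
scene flap_left_press 0.69 [143. 286.] [ 632. -419.   86.]
scene flap_left_press 0.63 [224. 211.] [ 409. -136.   86.]
scene flap_left_press 0.58 [350. 219.] [608. 176.  86.]
scene flap_back_press 0.82 [321. 232.] [625.  73.  86.]
scene flap_back_press 0.58 [186. 212.] [ 365. -241.   86.]
scene flap_right_press 0.52 [290. 220.] [540.  20.  86.]
scene flap_right_press 0.5 [174. 195.] [ 254. -249.   86.]
scene pen_cup 0.91 [420. 224.] [626. 425.   0.]
```

View pics/top0.png

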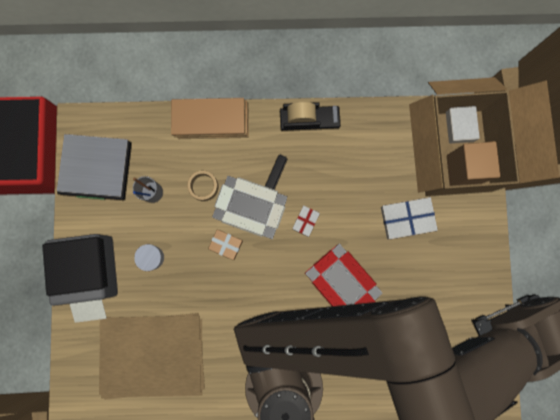

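View pics/scene0.png

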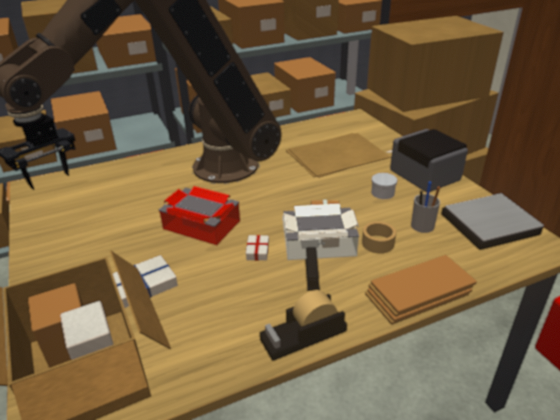

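The top view shows the white-flapped grey-lidded box at about (250,207). The red one at (342,280) is a look-alike. The stapler touches close to the far side at (276,172), the tape roll is at (202,185) and the kraft parcel at (226,245). I'll fit the box from depth.

```bash
cat >> h.py <<'E'
def cloud(c):
    z=c["z_map"];v,u=np.mgrid[:420,:560]
    K=c["intrinsics"];T=np.linalg.inv(c["camera_from_world"])
    d=np.stack([(u-K[0,2])/K[0,0]*z,-(v-K[1,2])/K[1,1]*z,-z],-1)
    return d@T[:3,:3].T+T[:3,3]
def fit(c,ctr=(568,96),r=135):
    P=cloud(c);m=(c["z_map"]>0)&(np.hypot(P[...,0]-ctr[0],P[...,1]-ctr[1])<r)&(P[...,2]>62)&(P[...,2]<110)
    n,l,st,_=cv2.connectedComponentsWithStats(m.astype(np.uint8))
    k=1+st[1:,4].argmax();Q=P[l==k]
    print("rect",cv2.minAreaRect(Q[:,:2].astype(np.float32)),len(Q),np.percentile(Q[:,2],[2,10,50,98]))
    return Q
E
python3 - <<'E'
from h import *
c=imaging.read_camera("top");fit(c)
c=imaging.read_camera("scene");fit(c)
E
```

```text
rect ((572.2396240234375, 94.83470153808594), (212.74876403808594, 152.63221740722656), 69.46305847167969) 3072 [69.17759349 72.08012511 77.79230835 91.6995028 ]
rect ((575.520751953125, 97.14155578613281), (212.33883666992188, 155.8919677734375), 68.87555694580078) 2476 [64.51020798 73.0375326  79.07162905 92.3356426 ]
```

Request:
{"op": "step_arm", "data": {"increments": [{"slide": [0.0,0.0,0.0],"roll": 0}], "fingers": 0}}

```text
t: 0.92
eef_pos: [238.7, -577.7, 214.7]
tcp_rot: [3.141, 0.0, 0.392]
ft_force: [0.1, -0.1, 0.1]
opening: 0.942
grip_force: 0.0
```

Request:
{"op": "step_arm", "data": {"increments": [{"slide": [0.04,-0.042,0]},{"slide": [0.08,-0.084,0]},{"slide": [0.12,-0.126,0]},{"slide": [0.16,-0.168,0]},{"slide": [0.2,-0.21,0]}]}}

```text
invalid input at $.increments[0]: expected keys slide, roll
```

Request:
{"op": "step_arm", "data": {"increments": [{"slide": [0.04,-0.042,0]},{"slide": [0.08,-0.084,0]},{"slide": [0.12,-0.126,0]},{"slide": [0.16,-0.168,0]},{"slide": [0.2,-0.21,0]}]}}

```text
invalid input at $.increments[0]: expected keys slide, roll
```

Request:
{"op": "step_arm", "data": {"increments": [{"slide": [0.03,-0.03,0],"roll": -0.165},{"slide": [0.06,-0.06,0],"roll": -0.33},{"slide": [0.09,-0.09,0],"roll": -0.495},{"slide": [0.117,-0.118,0],"roll": -0.66},{"slide": [0.117,-0.118,0],"roll": -0.82}]}}

```text
t: 1.55
eef_pos: [302.5, -421.8, 215.1]
tcp_rot: [3.141, -0.0, 1.219]
ft_force: [-0.7, -0.6, 0.6]
opening: 0.429
grip_force: 0.0
```

Request:
{"op": "step_arm", "data": {"increments": [{"slide": [0.058,0,0],"roll": 0},{"slide": [0.116,0,0],"roll": 0},{"slide": [0.174,0,0],"roll": 0},{"slide": [0.232,0,0],"roll": 0},{"slide": [0.29,0,0],"roll": 0}]}}

```text
t: 2.17
eef_pos: [404.1, -150.7, 214.9]
tcp_rot: [3.141, 0.0, 1.212]
ft_force: [0.9, -0.8, -0.3]
opening: 0.005
grip_force: 0.0
```

Request:
{"op": "step_arm", "data": {"increments": [{"slide": [0.058,0,0],"roll": 0},{"slide": [0.116,0,0],"roll": 0},{"slide": [0.174,0,0],"roll": 0},{"slide": [0.231,0.007,0],"roll": 0},{"slide": [0.231,0.007,0],"roll": 0}]}}

```text
t: 2.8
eef_pos: [492.3, 64.3, 214.5]
tcp_rot: [3.141, -0.0, 1.216]
ft_force: [0.8, -0.9, 0.0]
opening: 0.004
grip_force: 0.0
```

Run:
```python
from h import *
c=imaging.read_camera("wrist");save(c,"w1.png");print(state()["eef_pos"])
for t in ("front","left","back","right"):
    for m in mark_of("wrist","flap_%s_press"%t)[:2]:
        print(t,round(m["confidence"],2),np.round(m["uv"]),np.round(unproj(c,*m["uv"],plane=86),1))
Q=fit(c)
```

```text
[491.48794338  62.75124377 214.37492624]
front 0.82 [283. 133.] [514.9 120.   86. ]
left 0.66 [368.  10.] [606.1 182.7  86. ]
back 0.77 [438. 135.] [632.2  74.3  86. ]
right 0.68 [354. 243.] [540.4  10.1  86. ]
rect ((571.3912353515625, 93.31134033203125), (207.69888305664062, 152.15745544433594), 69.11338806152344) 44560 [75.46009459 76.28631361 78.51303287 91.43444399]
```

View pics/w1.png

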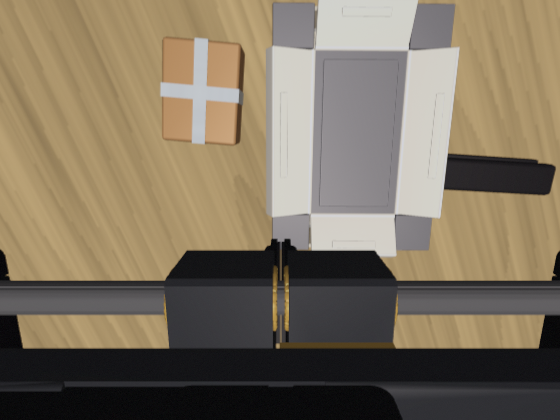

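The wrist view shows the right box: front flap at (283,133), back at (438,135), right at (354,243). All four are up, and the press points agree with the fit to within about 3 mm. Next I'll go over the front flap and press.

Request:
{"op": "step_arm", "data": {"increments": [{"slide": [0.03,0,0.03],"roll": 0},{"slide": [0.06,0,0.06],"roll": 0},{"slide": [0.06,0,0.09],"roll": 0},{"slide": [0.06,0,0.115],"roll": 0},{"slide": [0.06,0,0.115],"roll": 0}]}}

```text
t: 3.68
eef_pos: [511.7, 116.5, 98.6]
tcp_rot: [-3.139, 0.001, 1.21]
ft_force: [0.5, -0.3, -0.1]
opening: 0.006
grip_force: 0.0
```

Request:
{"op": "step_arm", "data": {"increments": [{"slide": [0,0,0.006],"roll": 0},{"slide": [0,0,0.012],"roll": 0},{"slide": [0,0,0.017],"roll": 0},{"slide": [0,0,0.022],"roll": 0},{"slide": [0,0,0.022],"roll": 0}]}}

```text
t: 4.3
eef_pos: [512.4, 117.5, 77.4]
tcp_rot: [-3.141, 0.0, 1.212]
ft_force: [0.2, -0.5, -1.0]
opening: 0.007
grip_force: 0.0
```

Request:
{"op": "step_arm", "data": {"increments": [{"slide": [0,0,-0.03],"roll": 0},{"slide": [0.02,0.01,-0.06],"roll": 0},{"slide": [0.06,0.035,-0.06],"roll": 0},{"slide": [0.094,0.065,-0.06],"roll": 0},{"slide": [0.094,0.065,-0.06],"roll": 0}]}}

```text
t: 4.92
eef_pos: [608.0, 183.9, 137.3]
tcp_rot: [3.141, -0.001, 1.213]
ft_force: [-1.4, -0.4, -0.1]
opening: 0.004
grip_force: 0.0
```

```bash
cat >> h.py <<'E'
def flaps(c,ctr=(572,95),yaw=-.36):
    P=cloud(c);x=P[...,0]-ctr[0];y=P[...,1]-ctr[1];C,S=np.cos(yaw),np.sin(yaw)
    bx=C*x+S*y;by=-S*x+C*y;ok=(c["z_map"]>0)&(P[...,2]<98)&(P[...,2]>60)
    for n,m in dict(front=(abs(bx+65)<5)&(abs(by)<50),left=(abs(by-95)<5)&(abs(bx)<28),back=(abs(bx-65)<5)&(abs(by)<50),right=(abs(by+95)<5)&(abs(bx)<28),mid=(abs(bx)<25)&(abs(by)<50)).items():
        z=P[...,2][m&ok];print(n,len(z),np.round(np.median(z),1) if len(z) else "")
E
python3 - <<'E'
from h import *
print(state()["eef_pos"])
for n in("scene","top"): flaps(imaging.read_camera(n))
E
```

```text
[608.04821768 183.88635283 137.27647189]
front 62 76.9
left 45 88.1
back 159 70.5
right 45 90.0
mid 346 78.0
front 72 74.9
left 0 
back 105 87.1
right 56 87.6
mid 469 75.5
```

Front is shut. Next is the left flap.

Request:
{"op": "step_arm", "data": {"increments": [{"slide": [0,0,0.038],"roll": 0},{"slide": [0,0,0.046],"roll": 0},{"slide": [0,0,0.053],"roll": 0},{"slide": [0,0,0.06],"roll": 0},{"slide": [0,0,0.06],"roll": 0}]}}

```text
t: 5.65
eef_pos: [606.2, 182.5, 77.7]
tcp_rot: [-3.142, 0.0, 1.212]
ft_force: [0.3, -0.6, 0.4]
opening: 0.008
grip_force: 0.0
```

Request:
{"op": "step_arm", "data": {"increments": [{"slide": [0,0,-0.03],"roll": 0},{"slide": [-0.02,0.01,-0.06],"roll": 0},{"slide": [-0.06,0.035,-0.06],"roll": 0},{"slide": [-0.094,0.063,-0.06],"roll": 0},{"slide": [-0.094,0.063,-0.06],"roll": 0}]}}

```text
t: 6.28
eef_pos: [633.0, 69.9, 138.1]
tcp_rot: [3.141, 0.0, 1.208]
ft_force: [0.1, 1.1, -0.1]
opening: 0.003
grip_force: 0.0
```

Run:
```python
from h import *
print(state()["eef_pos"])
for n in("scene","top","wrist"): c=imaging.read_camera(n);flaps(c)
fit(c)
```

```text
[633.04597135  69.89852616 138.1178401 ]
front 32 75.4
left 37 76.6
back 138 71.3
right 46 90.2
mid 346 77.7
front 0 
left 33 75.1
back 0 
right 36 87.8
mid 0 
front 1919 76.7
left 1571 76.7
back 1418 89.6
right 0 
mid 8278 77.6
rect ((583.8919067382812, 126.1595458984375), (145.7144775390625, 151.96287536621094), 69.21063232421875) 46275 [75.09379933 75.74229067 76.97249104 90.23627933]
```

Left is shut. Next are the back flap and then the right flap: from (633,72) to (540,8).

Request:
{"op": "step_arm", "data": {"increments": [{"slide": [0,0,0.038],"roll": 0},{"slide": [0,0,0.046],"roll": 0},{"slide": [0,0,0.053],"roll": 0},{"slide": [0,0,0.061],"roll": 0},{"slide": [0,0,0.061],"roll": 0}]}}

```text
t: 7.05
eef_pos: [632.1, 73.0, 76.6]
tcp_rot: [-3.141, 0.0, 1.212]
ft_force: [-0.4, 0.3, 0.1]
opening: 0.008
grip_force: 0.0
```

Request:
{"op": "step_arm", "data": {"increments": [{"slide": [0,0,-0.03],"roll": 0},{"slide": [-0.02,-0.01,-0.06],"roll": 0},{"slide": [-0.06,-0.035,-0.06],"roll": 0},{"slide": [-0.092,-0.064,-0.06],"roll": 0},{"slide": [-0.092,-0.064,-0.06],"roll": 0}]}}

```text
t: 7.68
eef_pos: [538.2, 8.2, 137.5]
tcp_rot: [-3.141, 0.0, 1.21]
ft_force: [0.5, -0.4, 0.9]
opening: 0.004
grip_force: 0.0
```

Run:
```python
from h import *
print(state()["eef_pos"])
for n in("top","wrist"): c=imaging.read_camera(n);flaps(c)
```

```text
[538.18270221   8.19048402 137.46264206]
front 67 75.6
left 54 74.8
back 40 75.3
right 0 
mid 250 75.9
front 2692 76.7
left 0 
back 2671 76.7
right 1344 89.9
mid 13477 77.7
```

Request:
{"op": "step_arm", "data": {"increments": [{"slide": [0,0,0.038],"roll": 0},{"slide": [0,0,0.046],"roll": 0},{"slide": [0,0,0.053],"roll": 0},{"slide": [0,0,0.06],"roll": 0},{"slide": [0,0,0.06],"roll": 0}]}}

```text
t: 8.4
eef_pos: [540.2, 9.2, 76.5]
tcp_rot: [-3.141, 0.0, 1.212]
ft_force: [0.7, -0.6, 0.2]
opening: 0.004
grip_force: 0.0
```

Request:
{"op": "step_arm", "data": {"increments": [{"slide": [0,0,-0.04],"roll": 0},{"slide": [0,0,-0.1],"roll": 0},{"slide": [-0.06,0,-0.12],"roll": 0},{"slide": [-0.12,0,-0.12],"roll": 0},{"slide": [-0.12,0,-0.12],"roll": 0}]}}

```text
t: 9.02
eef_pos: [497.1, -106.2, 197.5]
tcp_rot: [3.14, 0.0, 1.208]
ft_force: [0.2, 0.6, 0.2]
opening: -0.001
grip_force: 0.0
```

Run:
```python
from h import *
print(state()["eef_pos"])
for n in("scene","top"): c=imaging.read_camera(n);flaps(c);fit(c)
save(c,"end.png")
```

```text
[ 497.09511907 -106.16466325  197.5453393 ]
front 57 76.5
left 35 76.8
back 86 76.7
right 40 76.7
mid 347 77.9
rect ((573.8651123046875, 97.73312377929688), (210.9815216064453, 160.43113708496094), 68.46082305908203) 2399 [65.12913759 72.86239653 76.61209477 80.449471  ]
front 101 74.4
left 58 73.8
back 95 74.9
right 55 74.0
mid 501 75.5
rect ((572.2614135742188, 94.54423522949219), (210.04576110839844, 150.5443572998047), 69.3697509765625) 3006 [67.59576376 70.41933957 74.53618837 80.8509152 ]
```

View pics/end.png

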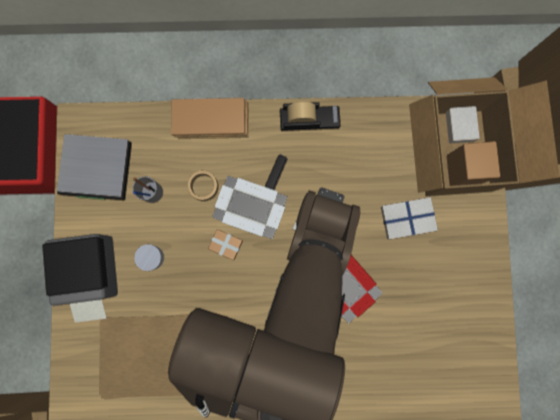

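All four flaps read flush. The box at (250,207) has not moved, and the other things in view are where they were.

```bash
python3 -c "
from h import *
print(env.job_done())"
```

```text
the job is handed in; nothing more can be done
None
```

All four flaps were pressed shut in the order near, left, far, right; they measure flush, the box has not moved, and the job is handed in (no verdict was returned).

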